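# Close a packed soap carton and stroke its seam flat

## Robot

A 6-joint arm with a two-finger parallel gripper is mounted at the origin on a cart in front of the work surface, level with it; the furniture and walls round the work are solid. World frame = base frame: x ahead of the robot, y to its left, z up, the work surface at z = 0. Lengths are in m, angles in rad, forces in N, time in s.
With the tool pointing down it reaches from about 0.375 to 0.975 m from the base axis. Payload 3.8 kg.
Tool frame: the origin (TCP) lies at the very end of the fingers, on their centre line; the grasp point (between the pads) lies pinch_z behind it (pinch_z is the distance from the TCP to the grasp point, in m); x points along the fingers, y is the direction in which the jaws open and shut, and the axes are right-handed (so a half turn about x gives the same grasp; the last joint's range is limited). The gripper opens to 88 mm and grips with 3 to 60 N. Pads are 18 mm wide; open, the fingers measure 123 mm over their backs; the gripper's body (75 mm by 187 mm) begins 45 mm behind the grasp point.
Start: joints at [1.243, 0.264, 1.604, -0, 1.274, -0.037], TCP at [0.194, 0.647, 0.239] pointing down, gripper open.
Joint ranges: [-2.63, 2.63], [-0.94, 2.18], [0.31, 2.57], [-1.31, 4.45], [0, 2.66], [-2.55, 2.55]. Speed limits (rad/s): [2.57, 2.57, 3.14, 3.14, 3.14, 3.14].

## Interface

Orientations are given as a unit quaternion [w, x, y, z].
In Python, from bench import observe, camera, close_job, pinch_z gives the robot as it stands.
- The arm moves only by the shell command python3 -m pendant 'ROWS' [FORCE]. ROWS is JSON, a list that holds one entry, the list of rows, each a list of 5 numbers: the shift along the tool's x, y, z in m, then the turn about the tool's x in degrees, then the opening in per cent of the stroke, from 0 (shut) to 100 (fully open). A call has 1 to 5 rows; each row shifts and turns the pose as measured when the row begins, along the tool's axes as they then stand; what a row does not reach is not made up. A row lasts 1/10 s, in which the tool goes at most 50 mm and 8.59 degrees, less where a joint would pass 70% of its speed; a pose out of reach is approached as far as the arm can. A call is refused whole if a number of a shift passes 0.05 or a number of a turn 8.59, either way. A call with a gripper value outside its range is refused whole. The fingers move at their own pace and stop on an object; FORCE is the grip in N (left out, the last holds). Time passes only in rows, so rows that do not move let the fingers close. It gives the time, the measured TCP pose, the force and the opening at its end, in the units of the state.
- observe(): the state, without advancing time (a new reading comes with each control period).
- camera(name): name is "scene" or "top" or "wrist"; returns a dict with "frame" (384x512x3 uint8, red, green, blue), "camera_matrix" (3x3 intrinsics, pixels), "rvec" (rotation vector, rad) and "tvec" (3), from world to camera coordinates, as OpenCV has them. Camera axes: x right, y down, z forward; pixel columns grow to the right and rows downward; lengths in m; the calibration is good to about 2 mm. The wrist camera is an equidistant fisheye: a pixel r from the principal point sees the ray r / f radians off the axis. A picture is of the moment at which its call begins. There is no depth.
- close_job(): hands the job in, once; it reports no verdict.
The state is a dict: "time": time; "qpos": joint angles; "joint_vel": joint speeds; "joint_torque": joint torques, N m; "tcp_pos": TCP position; "ee_rot": TCP orientation; "wrist_force": force on the tool from outside, world axes, zero at the start; "moment": the same for the moment, N m; "opening": finger opening in m.
Only numpy, scipy, OpenCV 4.12 (cv2) and the standard library are available. Lean on these libraries where they do the work, as an engineer would, in place of code of your own. Each camera call takes 0.05 s, during which the arm holds its last target.

## Task

Close the packed cardboard carton ready for taping: fold its two standing long flaps down with your fingertips, and then stroke the seam where they meet, running the fingertips lightly along it from the right-hand end to the left-hand end (as the robot sees it), so that both edges lie flat. Only push and stroke the flaps from outside: do not pinch them, touch their inner faces, press them down into the carton or press hard, do not shift or lift the carton, and leave the other things on the counter where they lie.

Things in the scene. Friction and masses are not known exactly. Their poses are not given: they have to be found in the camera images.
- carton: Brown shipping carton packed with soap boxes, loose, 0.9 kg, walls 120 mm high. Origin: centre of its underside; own x to its back (104 mm wide), y to its left end (130 mm long), z up. Its end flaps are already in. Shut, the long flaps' top face is 124 mm above the counter, their seam along own y at x = 0. Standing flaps reach 175 mm.
- front_flap (a joint): Long flap on the front side (-x, nearest the robot), 130 mm wide, 51 mm crease to edge, 4 mm thick; crease at carton x = -51.5 mm, height 120 mm. Angle from shut in rad: 0 shut, 1.57 upright, more leans outwards (starts 1.6 to 2.0, stop 2.1). Stiff crease: it stays where left and turns under 0.03 N m (1 N at 30 mm). It stops at 0; pressed further, board and crease yield (see the give).
- back_flap (a joint): Long flap on the back side (+x), 130 mm wide, 51 mm crease to edge, 4 mm thick; crease at carton x = 51.5 mm, height 120 mm. Angle from shut in rad: 0 shut, 1.57 upright, more leans outwards (starts 1.6 to 2.0, stop 2.1). Stiff crease: it stays where left and turns under 0.03 N m (1 N at 30 mm). It stops at 0; pressed further, board and crease yield (see the give).
- front_flap_give (a joint): How far the front flap yields below level, in rad: 0 at rest, negative when the shut flap is pressed down into the carton, springing back when released. 2.5 N m per rad: about 1 N for each mm at the free edge. At -0.09 (4.5 mm) the board is dented.
- back_flap_give (a joint): How far the back flap yields below level, in rad: 0 at rest, negative when the shut flap is pressed down into the carton, springing back when released. 2.5 N m per rad: about 1 N for each mm at the free edge. At -0.09 (4.5 mm) the board is dented.
- door_sill (a point): Middle of the top of the rail of the shop door (125 mm above the counter) between robot and counter, fixed. The arm reaches in over it: the opening above is 635 mm wide along the rail, which runs towards (0.5, 0.866), from a post at [0.17, -0.10] to one at [0.54, 0.53], both about 90 mm thick and taller than the arm. A wooden chest 182 mm high stands left of the carton.
- front_flap_inside: The inner face of the front long flap: the side towards the goods when shut; origin on the flap's crease, own x from crease to free edge, own z out of the outer face (0 to 1.8 mm of the 4 mm thickness). Not to be touched.
- back_flap_inside: The inner face of the back long flap: the side towards the goods when shut; origin on the flap's crease, own x from crease to free edge, own z out of the outer face (0 to 1.8 mm of the 4 mm thickness). Not to be touched.
- seam_0 (a point): Point 1 of 4 along the seam of the shut long flaps, at carton x = 0, y = -45 mm, on their top face 124 mm above the counter; axes as the carton's. Right-hand end, where the stroke starts.
- seam_1 (a point): Point 2 of 4 along the seam of the shut long flaps, at carton x = 0, y = -15 mm, on their top face 124 mm above the counter; axes as the carton's.
- seam_2 (a point): Point 3 of 4 along the seam of the shut long flaps, at carton x = 0, y = 15 mm, on their top face 124 mm above the counter; axes as the carton's.
- seam_3 (a point): Point 4 of 4 along the seam of the shut long flaps, at carton x = 0, y = 45 mm, on their top face 124 mm above the counter; axes as the carton's. Left-hand end, where the stroke ends.
- tape_roll: Roll of brown packing tape lying flat, 96 mm across, 24 mm high; origin at the centre of its underside. Bystander.
- scissors: Scissors with green handles, 206 x 84 x 11 mm, lying flat; origin at the centre of its underside. Bystander.
- soap_box_blue: Single pale blue soap box, 60 x 90 x 34 mm; origin at the centre of its underside. Bystander.
- soap_box_green: Single pale green soap box, 62 x 92 x 34 mm; origin at the centre of its underside. Bystander.
- soap_yellow: Bare bar of yellow soap, 55 x 83 x 48 mm; origin at the centre of its underside. Bystander.

How it is judged:
On the way, in this order (a step that is already met when the one before it is completed fails the run):
1. both long flaps are folded down, and the fingers are not yet at the start of the seam (value of joint each of front_flap, back_flap below 0.35 rad and not (x of the grasp point in the frame of seam_0 between -0.012 and 0.012 m and y of the grasp point in the frame of seam_0 between -0.014 and 0.014 m)).
2. the fingers touch the seam at point 1 of 4 (right-hand end) (x of the grasp point in the frame of seam_0 between -0.012 and 0.012 m and y of the grasp point in the frame of seam_0 between -0.014 and 0.014 m and contact force between the fingers and carton above 0.3 N).
3. the fingers touch the seam at point 2 of 4 (right of the middle) (x of the grasp point in the frame of seam_1 between -0.012 and 0.012 m and y of the grasp point in the frame of seam_1 between -0.014 and 0.014 m and contact force between the fingers and carton above 0.3 N).
4. the fingers touch the seam at point 3 of 4 (left of the middle) (x of the grasp point in the frame of seam_2 between -0.012 and 0.012 m and y of the grasp point in the frame of seam_2 between -0.014 and 0.014 m and contact force between the fingers and carton above 0.3 N).
5. the fingers touch the seam at point 4 of 4 (left-hand end) (x of the grasp point in the frame of seam_3 between -0.012 and 0.012 m and y of the grasp point in the frame of seam_3 between -0.014 and 0.014 m and contact force between the fingers and carton above 0.3 N).
At the end, for the whole second after the job is handed in: Both long flaps lie flat: their angles are below 0.06 rad and their give within 0.05 rad (free edges no more than about 3 mm proud); the carton stands level on the counter and everything is at rest (value of joint each of front_flap, back_flap below 0.06 rad and value of joint front_flap_give between -0.05 and 0.05 rad and value of joint back_flap_give between -0.05 and 0.05 rad and height (world z) of carton below 0.004 m and angle between carton's own z axis and vertical below 0.03 rad and linear speed of carton below 0.01 m/s and velocity of joint front_flap between -0.1 and 0.1 rad/s and velocity of joint back_flap between -0.1 and 0.1 rad/s); the robot touches nothing.
It fails at once if the inner face of a standing flap is touched by the fingers, as in pinching it (over 1 N) (contact force between the fingers and front_flap_inside above 1 N or contact force between the fingers and back_flap_inside above 1 N).
It fails at once if a flap is dented into the carton (its give below -0.09 rad, its free edge 4.5 mm sunk) (value of joint any of front_flap_give, back_flap_give below -0.09 rad).
It fails at once if the fingers press on the carton with more than 20 N (contact force between the fingers and carton above 20 N).
It fails at once if the carton is shifted by more than 25 mm, lifted by more than 8 mm or tipped (distance of carton from where it was at the start of the episode above 0.025 m or height (world z) of carton above 0.008 m or angle between carton's own z axis and vertical above 0.1 rad).
It fails at once if one of the other loose things is moved by more than 20 mm (distance of any of tape_roll, scissors, soap_box_blue, soap_box_green, soap_yellow from where it was at the start of the episode above 0.02 m).
It also fails if it takes over 48 s, if anything falls off the work surface, if the arm or the gripper's body presses on something with over 40 N, if the wrist force passes 120 N, or if a joint passes its speed limit or range.

## Working session

There is one attempt and no reset: what is moved stays moved. The work goes in short steps, Python scripts to look and compute and a shell command to move; the robot and the scene stay as the last step left them, time stands still between calls to the robot, and variables do not carry over. Pictures are saved under pics/ and viewed, and the job is handed in when it is done.

```bash
ls; mkdir -p pics
python3 - <<'E'
from bench import observe, camera, pinch_z
import cv2
print(pinch_z); print(observe())
for n in ("scene","top","wrist"):
    c=camera(n); cv2.imwrite(f"pics/{n}0.png",c["frame"][:,:,::-1]); print(n,c["camera_matrix"],c["rvec"],c["tvec"])
E
```

```text
pics
0.0187
{'time': 0.0, 'qpos': array([ 1.24310297e+00,  2.64717706e-01,  1.60539228e+00,  6.64908228e-05,
        1.27369218e+00, -3.68977615e-02]), 'joint_vel': array([-0.00045512, -0.00154677, -0.00143155, -0.00033012, -0.00119384,
        0.00077032]), 'joint_torque': array([ 1.27210704e-03, -5.02105308e+01, -3.56874669e+01,  7.28418049e-02,
        2.93809385e-02, -1.52146754e-04]), 'tcp_pos': array([0.19328009, 0.64598513, 0.23740202]), 'ee_rot': array([ 0.69948049,  0.10169251,  0.69980793, -0.10322084]), 'wrist_force': array([ 0.88878391, -0.77849498, -0.14671799]), 'moment': array([0.03051381, 0.01710995, 0.00202663]), 'opening': 0.08790721370079162}
scene [[460.53121943   0.         259.79556283]
 [  0.         460.53121943 196.8022171 ]
 [  0.           0.           1.        ]] [ 1.87839065  1.5998773  -0.63558798] [-0.07708492 -0.30934224  1.53749909]
top [[463.49004695   0.         256.63783216]
 [  0.         463.49004695 191.27943726]
 [  0.           0.           1.        ]] [ 2.14202467 -2.1771471   0.13527107] [6.48392412e-04 5.53709621e-01 1.22720855e+00]
wrist [[297.31863964   0.         249.61354328]
 [  0.         297.31863964 190.22787786]
 [  0.           0.           1.        ]] [-2.31095283 -1.72384026 -0.26404592] [-0.67281187 -0.04190941  0.38967004]
```

View pics/scene0.png

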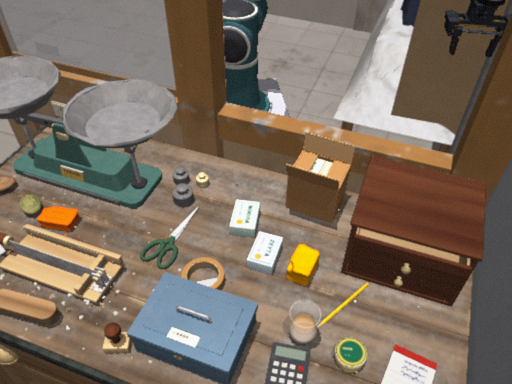

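View pics/top0.png

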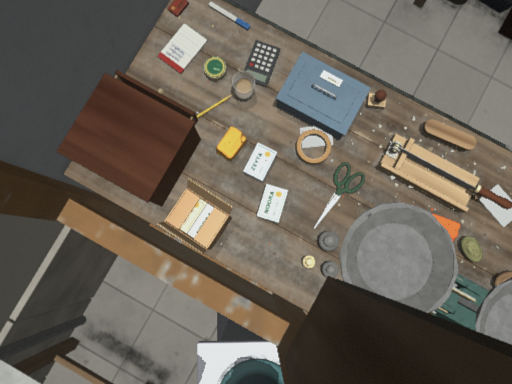

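View pics/wrist0.png

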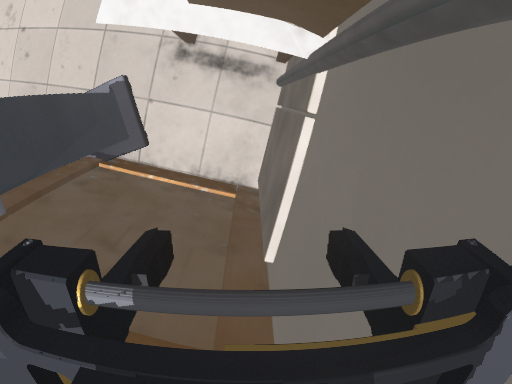

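```bash
cat > h.py <<'E'
import numpy as np, cv2
from bench import observe, camera, pinch_z
def proj(c,P):
    P=np.asarray(P,float).reshape(-1,1,3)
    return cv2.projectPoints(P,c["rvec"],c["tvec"],c["camera_matrix"],None)[0].reshape(-1,2)
def unproj(c,uv,z):
    R=cv2.Rodrigues(np.asarray(c["rvec"]))[0]; t=np.asarray(c["tvec"]).ravel()
    o=-R.T@t
    d=R.T@np.linalg.inv(c["camera_matrix"])@np.array([uv[0],uv[1],1.])
    return o+d*(z-o[2])/d[2]
E
python3 - <<'E'
from h import *
for n,(x0,y0,x1,y1) in (("top",(150,170,250,260)),("scene",(275,125,365,230))):
    c=camera(n); f=c["frame"][y0:y1,x0:x1,::-1]
    f=cv2.resize(f,None,fx=6,fy=6,interpolation=cv2.INTER_CUBIC)
    f=np.ascontiguousarray(f[:600,:800])
    for u in range(x0,x1,10): cv2.putText(f,str(u),((u-x0)*6,10),0,.35,(255,255,0),1); cv2.line(f,((u-x0)*6,12),((u-x0)*6,18),(255,255,0))
    for v in range(y0,y1,10): cv2.putText(f,str(v),(0,(v-y0)*6+4),0,.35,(255,255,0),1); cv2.line(f,(25,(v-y0)*6),(31,(v-y0)*6),(255,255,0))
    cv2.imwrite(f"pics/{n}1.png",f)
c=camera("top")
print(unproj(c,(197,217),.12), proj(c,[[0.17,-.1,.125],[.54,.53,.125]]))
E
```

```text
[0.48030393 0.14307109 0.12      ] [[297.07474266 343.05613068]
 [ 42.99518783 195.67220139]]
```

View pics/top1.png

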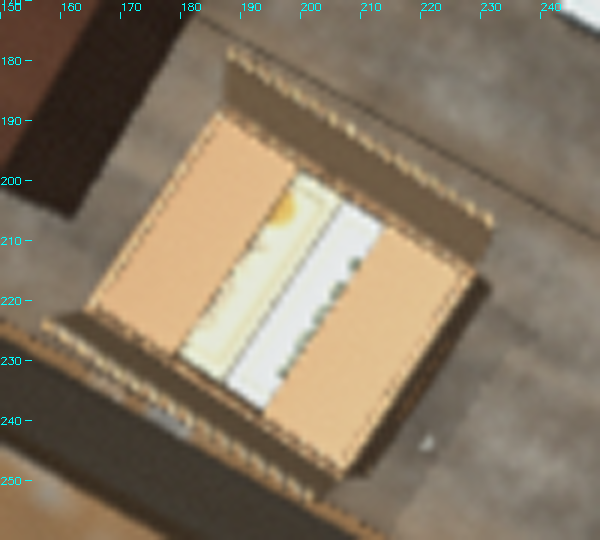

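View pics/scene1.png

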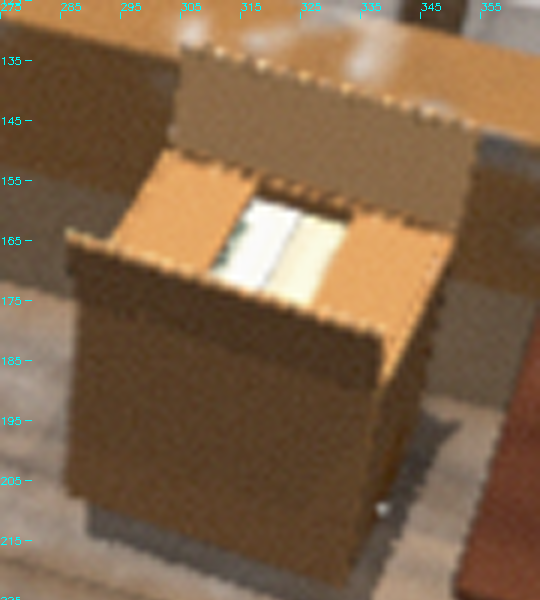

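```bash
cat > fit.py <<'E'
from h import *
from scipy.optimize import least_squares
def pts(p):
    cx,cy,a,tf,tb=p
    ct,st=np.cos(a),np.sin(a)
    def W(x,y,z): return [cx+ct*x-st*y, cy+st*x+ct*y, z]
    L,R=.065,-.065
    def e(sgn,t,o=.002): # flap free edge, mid thickness (crease at z=.12)
        # closed: pointing inwards. outer face normal up when shut, +z
        x=-sgn*np.cos(t)*.051+sgn*np.sin(t)*o; z=np.sin(t)*.051+np.cos(t)*o
        return sgn*.0515+x, .12+z
    bx,bz=e(1,tb); fx,fz=e(-1,tf)
    return dict(BL=W(.052,L,.12),BR=W(.052,R,.12),FL=W(-.052,L,.12),FR=W(-.052,R,.12),
      eBL=W(bx,L,bz),eBR=W(bx,R,bz),eFL=W(fx,L,fz),eFR=W(fx,R,fz),gBL=W(.052,L,0),gBR=W(.052,R,0))
E
python3 - <<'E'
from fit import *
ob={"top":dict(BL=(186.3,188.8),BR=(229.2,215.3),FL=(165,221.7),FR=(207.5,249),eBL=(188,178),eBR=(232,207),eFL=(157,223.7),eFR=(202,252.8)),
"scene":dict(eBR=(285.8,163.3),eBL=(338.3,180.8),eFR=(305.8,132.5),eFL=(354.2,145.8),gBR=(286.7,207.5),gBL=(332,222.5))}
C={n:camera(n) for n in ob}
def res(p):
    P=pts(p); r=[]
    for n in ob:
        for k,v in ob[n].items(): r+=list(proj(C[n],P[k])[0]-np.array(v))
    return np.array(r)
s=least_squares(res,[.48,.143,-.5,1.8,1.8],loss="soft_l1")
print(s.x,np.degrees(s.x[2])); print(res(s.x).reshape(-1,2).round(1))
for k,v in pts(s.x).items(): print(k,np.round(v,3))
for n,uv,z in (("top",(233,143),.048),("top",(260,161),.034),("top",(273,204),.034),("top",(198,118),.182),("top",(160,200),.182)): print(n,unproj(C[n],uv,z).round(3))
E
```

```text
[ 0.47764593  0.14529301 -0.58558956  1.7111432   1.92160678] -33.55181057852769
[[-0.2 -1.8]
 [-0.1 -0.7]
 [-1.9 -0.1]
 [-1.2  0.7]
 [-0.5 -0. ]
 [ 0.2 -0.4]
 [-0.  -0.3]
 [ 0.1 -0. ]
 [-0.7  0.4]
 [-0.  -1. ]
 [-1.3 -1.1]
 [ 0.3 -0.5]
 [-2.4 -0.5]
 [-0.5  0.2]]
BL [0.557 0.171 0.12 ]
BR [0.485 0.062 0.12 ]
FL [0.47  0.228 0.12 ]
FR [0.398 0.12  0.12 ]
eBL [0.573 0.16  0.167]
eBR [0.501 0.052 0.167]
eFL [0.463 0.233 0.17 ]
eFR [0.391 0.125 0.17 ]
gBL [0.557 0.171 0.   ]
gBR [0.485 0.062 0.   ]
top [0.685 0.054 0.048]
top [ 0.637 -0.019  0.034]
top [ 0.518 -0.052  0.034]
top [0.718 0.133 0.182]
top [0.518 0.224 0.182]
```

```bash
cat > st.py <<'E'
from h import *
from scipy.spatial.transform import Rotation as Ro
CX,CY,A=.4776,.1453,-.5856
def st(goal=None):
    """goal: carton-frame (x,y) + world z of TCP"""
    o=observe(); w=o["ee_rot"]; R=Ro.from_quat([w[1],w[2],w[3],w[0]]).as_matrix()
    p=o["tcp_pos"]; C=np.array([[np.cos(A),-np.sin(A)],[np.sin(A),np.cos(A)]])
    cp=C.T@(p[:2]-[CX,CY]); Rc=np.eye(3); Rc[:2,:2]=C
    T=Rc.T@R
    print("t",round(o["time"],2),"tcp",p.round(4),"carton xy",cp.round(4),"F",(Rc.T@o["wrist_force"]).round(2),"open",round(o["opening"],4),"q",o["qpos"].round(2))
    print("tool axes in carton frame (cols)\n",T.round(3))
    if goal is not None:
        d=np.array([goal[0]-cp[0],goal[1]-cp[1],goal[2]-p[2]]); print("need tool shift mm",(T.T@d*1000).round(1),"carton d",(d*1000).round(1))
    return o,R,T
if __name__=="__main__":
    import sys
    st([float(a) for a in sys.argv[1:]] if len(sys.argv)>1 else None)
E
python3 st.py
python3 - <<'E'
from st import *
o,R,T=st(); print(R.round(3))
E
```

```text
t 0.4 tcp [0.1935 0.6466 0.2385] carton xy [-0.5138  0.2607] F [ 0.01 -0.48 -0.43] open 0.0879 q [ 1.24  0.26  1.6  -0.    1.27 -0.04]
tool axes in carton frame (cols)
 [[ 0.    -0.291  0.957]
 [-0.     0.957  0.291]
 [-1.    -0.     0.   ]]
t 0.4 tcp [0.1935 0.6466 0.2385] carton xy [-0.5138  0.2607] F [ 0.01 -0.48 -0.43] open 0.0879 q [ 1.24  0.26  1.6  -0.    1.27 -0.04]
tool axes in carton frame (cols)
 [[ 0.    -0.291  0.957]
 [-0.     0.957  0.291]
 [-1.    -0.     0.   ]]
[[-0.     0.287  0.958]
 [-0.     0.958 -0.287]
 [-1.    -0.     0.   ]]
```

```bash
python3 -m pendant '[[[-0.01,-0.03,0,0,0],[-0.01,-0.045,0,0,0],[0,-0.045,0,0,0],[0,-0.045,0,0,0],[0,-0.04,0,0,0]]]' 5; python3 st.py -0.11 0 0.26
```

```text
time: 0.9
tcp_pos: [0.1343, 0.4482, 0.2573]
ee_rot: [0.7, 0.103, 0.7, -0.102]
wrist_force: [0.1, 0.8, 0.8]
opening: 0.0498
t 0.9 tcp [0.1343 0.4482 0.2573] carton xy [-0.4535  0.0627] F [-0.33  0.71  0.83] open 0.0498 q [ 1.23 -0.15  2.   -0.    1.29 -0.05]
tool axes in carton frame (cols)
 [[-0.    -0.291  0.957]
 [ 0.     0.957  0.291]
 [-1.     0.     0.   ]]
need tool shift mm [  -2.7 -159.8  310.5] carton d [343.5 -62.7   2.7]
```

```bash
python3 -m pendant '[[[0,-0.02,0.03,0,0],[0,-0.02,0.04,0,0],[0,-0.02,0.04,0,0],[0,-0.02,0.04,0,0],[0,-0.02,0.04,0,0]]]'; python3 st.py -0.11 0 0.26
```

```text
time: 1.4
tcp_pos: [0.2867, 0.292, 0.2587]
ee_rot: [0.701, 0.1, 0.7, -0.096]
wrist_force: [0.5, 0.5, 0.5]
opening: 0.0104
t 1.4 tcp [0.2867 0.292  0.2587] carton xy [-0.2401  0.0167] F [0.17 0.67 0.5 ] open 0.0104 q [ 0.73 -0.28  2.11  0.    1.31 -0.56]
tool axes in carton frame (cols)
 [[-0.001 -0.302  0.953]
 [ 0.006  0.953  0.302]
 [-1.     0.006  0.001]]
need tool shift mm [ -1.5 -55.3 119. ] carton d [130.1 -16.7   1.3]
```

```bash
python3 -m pendant '[[[0,-0.015,0.04,0,0],[0,-0.015,0.04,0,0],[0,-0.01,0.03,8,0],[0,0,0,8.5,0],[0,0,0,8.5,0]]]'; python3 -m pendant '[[[0,0,0,8.5,0],[0,0,0,8.5,0],[0,0,0,8.5,0],[0,0,0,8.5,0],[0,0,0,8.5,0]]]'; python3 st.py -0.11 0 0.26
```

```text
time: 1.9
tcp_pos: [0.3888, 0.2151, 0.2607]
ee_rot: [0.663, 0.255, 0.659, -0.248]
wrist_force: [-0.0, 1.2, -0.2]
opening: 0.0004
time: 2.4
tcp_pos: [0.3897, 0.2139, 0.2617]
ee_rot: [0.524, 0.48, 0.523, -0.471]
wrist_force: [-0.6, 0.1, 1.2]
opening: 0.0006
t 2.4 tcp [0.3897 0.2139 0.2617] carton xy [-0.1111  0.0086] F [-0.57 -0.3   1.2 ] open 0.0006 q [ 0.44 -0.21  2.05  0.    1.29  0.35]
tool axes in carton frame (cols)
 [[ 0.004  0.776  0.63 ]
 [ 0.012  0.63  -0.776]
 [-1.     0.011 -0.007]]
need tool shift mm [ 1.6 -4.6  7.4] carton d [ 1.1 -8.6 -1.7]
```

```bash
python3 -m pendant '[[[0,0,0,8,0],[0,0,0,8,0],[0,0,0,8,0],[0,0,0,8,0],[0,0,0,7,0]]]'; python3 st.py -0.10 0 0.16;  python3 - <<'E'
from h import *
for n in("top","wrist","scene"):
    c=camera(n); cv2.imwrite(f"pics/{n}2.png",c["frame"][:,:,::-1])
c=camera("wrist");R=cv2.Rodrigues(c["rvec"])[0];print(-R.T@c["tvec"])
E
```

```text
time: 2.9
tcp_pos: [0.3897, 0.2138, 0.2627]
ee_rot: [0.325, 0.633, 0.326, -0.622]
wrist_force: [0.3, 0.4, -0.7]
opening: 0.0006
t 2.9 tcp [0.3897 0.2138 0.2627] carton xy [-0.1111  0.0085] F [-0.01  0.51 -0.66] open 0.0006 q [ 0.44 -0.21  2.05  0.    1.29  1.06]
tool axes in carton frame (cols)
 [[ 0.006  1.    -0.029]
 [ 0.014 -0.029 -0.999]
 [-1.     0.005 -0.015]]
need tool shift mm [102.6  10.8   9.7] carton d [  11.1   -8.5 -102.7]
[0.43208483 0.27587552 0.40914771]
```

View pics/wrist2.png

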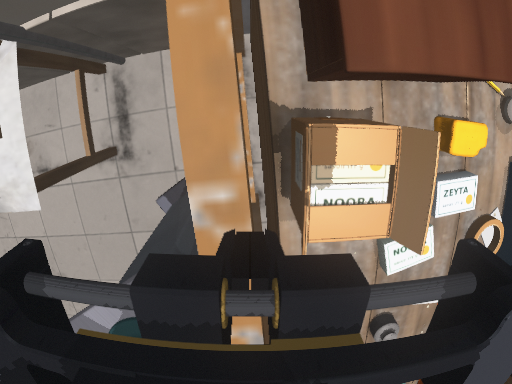

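View pics/scene2.png

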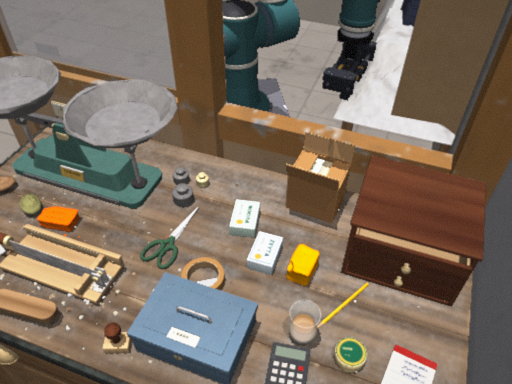

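View pics/top2.png

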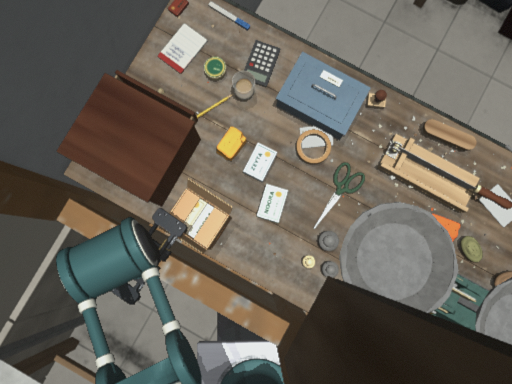

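```bash
cat >> h.py <<'E'
def fproj(c,P):
    P=np.asarray(P,float).reshape(-1,1,3)
    return cv2.fisheye.projectPoints(P,np.asarray(c["rvec"],float).reshape(3,1),np.asarray(c["tvec"],float).reshape(3,1),c["camera_matrix"],np.zeros(4))[0].reshape(-1,2)
E
python3 - <<'E'
from fit import *
c=camera("wrist"); x0,y0,x1,y1=270,90,470,270
f=cv2.resize(c["frame"][y0:y1,x0:x1,::-1],None,fx=3,fy=3,interpolation=cv2.INTER_CUBIC)
P=pts([0.47764593,0.14529301,-0.58558956,1.7111432,1.92160678])
for k,v in P.items():
    u=fproj(c,v)[0]; q=tuple(int(a) for a in ((u-[x0,y0])*3)); cv2.circle(f,q,3,(0,0,255),1); cv2.putText(f,k,q,0,.4,(255,0,0),1)
cv2.imwrite("pics/w3.png",f)
E
```

```text
Traceback (most recent call last):
  File "h.py", line 13, in fproj
    return cv2.fisheye.projectPoints(P,np.asarray(c["rvec"],float).reshape(3,1),np.asarray(c["tvec"],float).reshape(3,1),c["camera_matrix"],np.zeros(4))[0].reshape(-1,2)
           ~~~~~~~~~~~~~~~~~~~~~~~~~^^^^^^^^^^^^^^^^^^^^^^^^^^^^^^^^^^^^^^^^^^^^^^^^^^^^^^^^^^^^^^^^^^^^^^^^^^^^^^^^^^^^^^^^^^^^^^^^^^^^^^^^^^^^^^^^^^^^
cv2.error: OpenCV(4.12.0) /io/opencv/modules/calib3d/src/fisheye.cpp:83: error: (-215:Assertion failed) _tvec.getMat().isContinuous() && _rvec.getMat().isContinuous() in function 'projectPoints'
```

```bash
sed -i 's/reshape(3,1)/reshape(1,1,3).copy()/g' h.py
cat > ov.py <<'E'
from fit import *
import sys
def ov(p,out,box,name="wrist",s=3):
    c=camera(name); x0,y0,x1,y1=box
    f=cv2.resize(c["frame"][y0:y1,x0:x1,::-1],None,fx=s,fy=s,interpolation=cv2.INTER_CUBIC)
    for k,v in pts(p).items():
        u=(fproj if name=="wrist" else proj)(c,v)[0]; q=tuple(int(a) for a in ((u-[x0,y0])*s)); cv2.circle(f,q,3,(0,0,255),1); cv2.putText(f,k,q,0,.4,(255,0,0),1)
    cv2.imwrite(out,f)
E
python3 - <<'E'
from ov import *
ov([0.47764593,0.14529301,-0.58558956,1.7111432,1.92160678],"pics/w3.png",(270,90,470,270))
E
```

```text
(no output)
```

View pics/w3.png

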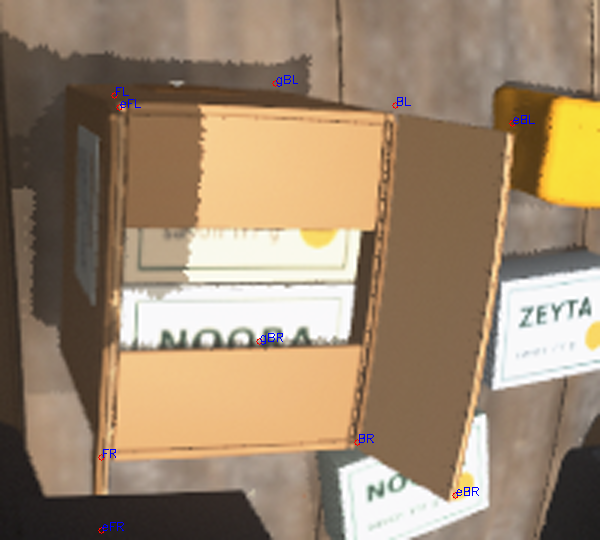

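Run:
```python
from fit import *
w=lambda u,v:(270+u/3,90+v/3)
ob={"top":dict(BL=(186.3,188.8),BR=(229.2,215.3),FL=(165,221.7),FR=(207.5,249),eBL=(188,178),eBR=(232,207),eFL=(157,223.7),eFR=(202,252.8)),
"scene":dict(eBR=(285.8,163.3),eBL=(338.3,180.8),eFR=(305.8,132.5),eFL=(354.2,145.8),gBR=(286.7,207.5),gBL=(332,222.5)),
"wrist":dict(BL=w(392,113),BR=w(357,447),eBL=w(513,134),eBR=w(451,499),FR=w(106,459))}
C={n:camera(n) for n in ob}
def res(p):
    P=pts(p); r=[]
    for n in ob:
        for k,v in ob[n].items(): r+=list((fproj if n=="wrist" else proj)(C[n],P[k])[0]-np.array(v))
    return np.array(r)
s=least_squares(res,[.48,.143,-.5,1.8,1.8],loss="soft_l1")
print(s.x,np.degrees(s.x[2])); print(res(s.x).reshape(-1,2).round(1))
```

```text
[ 0.47710897  0.14428667 -0.59144417  1.71531297  1.9086872 ] -33.88725465689309
[[ 0.4 -1.7]
 [ 0.3 -0.3]
 [-1.5 -0.1]
 [-1.   0.9]
 [-0.   0.3]
 [ 0.5  0.3]
 [ 0.3 -0.2]
 [ 0.3  0.3]
 [-1.2 -0.1]
 [-0.6 -1.3]
 [-1.5 -1.3]
 [-0.1 -0.5]
 [-2.9 -0.7]
 [-1.1  0.1]
 [ 1.4 -1.3]
 [ 0.  -0.4]
 [-0.2 -2. ]
 [ 0.8  0. ]
 [-1.5  0.3]]
```

```bash
sed -i 's/^CX,CY,A=.*/CX,CY,A=.4771,.1443,-.5914/' st.py; python3 st.py -0.1 0 0.155; python3 -m pendant '[[[0.02,0,0.005,0,0],[0.03,0,0.005,0,0],[0.03,0,0,0,0],[0.02,0,0,0,0],[0.005,0,0,0,0]]]'; python3 st.py -0.10 0 0.155
```

```text
t 3.35 tcp [0.3897 0.2138 0.2625] carton xy [-0.1113  0.009 ] F [-0.    0.24 -0.24] open 0.0006 q [ 0.44 -0.21  2.05  0.    1.29  1.05]
tool axes in carton frame (cols)
 [[ 0.005  1.    -0.016]
 [ 0.014 -0.016 -1.   ]
 [-1.     0.005 -0.014]]
need tool shift mm [107.4  10.9  10.3] carton d [  11.3   -9.  -107.5]
time: 3.85
tcp_pos: [0.3874, 0.2074, 0.1569]
ee_rot: [0.328, 0.634, 0.329, -0.618]
wrist_force: [-0.8, -0.4, -0.2]
opening: 0.0006
t 3.85 tcp [0.3874 0.2074 0.1569] carton xy [-0.1096  0.0024] F [-0.47 -0.76 -0.19] open 0.0006 q [ 0.43 -0.14  2.19  0.    1.07  1.03]
tool axes in carton frame (cols)
 [[ 0.009  1.    -0.012]
 [ 0.02  -0.013 -1.   ]
 [-1.     0.008 -0.02 ]]
need tool shift mm [1.9 9.7 2.3] carton d [ 9.6 -2.4 -1.9]
```

```bash
python3 -m pendant '[[[0,0.008,0,0,0],[0,0.008,0,0,0],[0,0.008,0,0,0],[0,0.008,0,0,0],[0,0.008,0,0,0]]]'; python3 st.py -0.059 0 0.157
python3 - <<'E'
from ov import *
ov([0.4771,0.1443,-0.5914,1.4,1.9087],"pics/w4.png",(200,90,460,290))
ov([0.4771,0.1443,-0.5914,1.4,1.9087],"pics/s4.png",(275,105,375,230),"scene",4)
E
```

```text
time: 4.35
tcp_pos: [0.4246, 0.1839, 0.1606]
ee_rot: [0.329, 0.635, 0.33, -0.617]
wrist_force: [-0.9, 0.7, -0.9]
opening: 0.0006
t 4.35 tcp [0.4246 0.1839 0.1606] carton xy [-0.0656  0.0036] F [-1.1   0.07 -0.93] open 0.0006 q [ 0.35 -0.1   2.14  0.01  1.07  0.95]
tool axes in carton frame (cols)
 [[ 0.011  1.    -0.01 ]
 [ 0.023 -0.01  -1.   ]
 [-1.     0.011 -0.023]]
need tool shift mm [3.6 6.6 3.6] carton d [ 6.6 -3.6 -3.6]
```

View pics/w4.png

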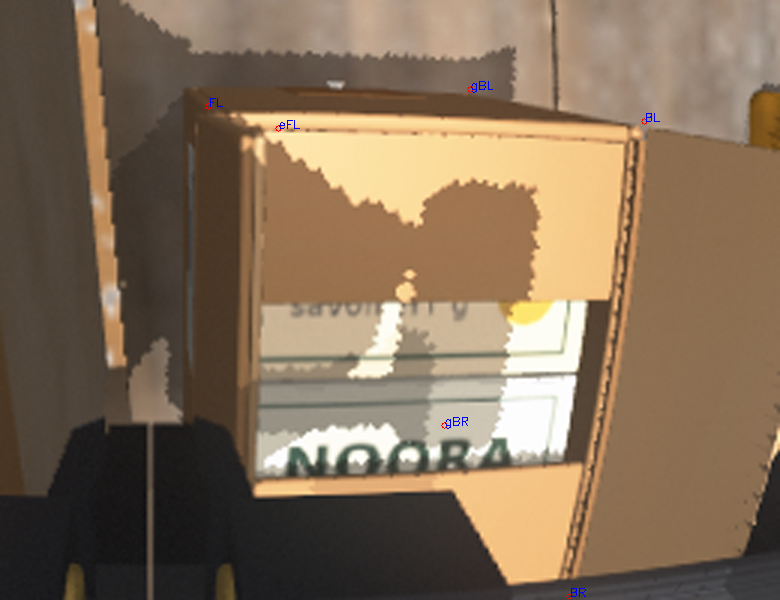

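View pics/s4.png

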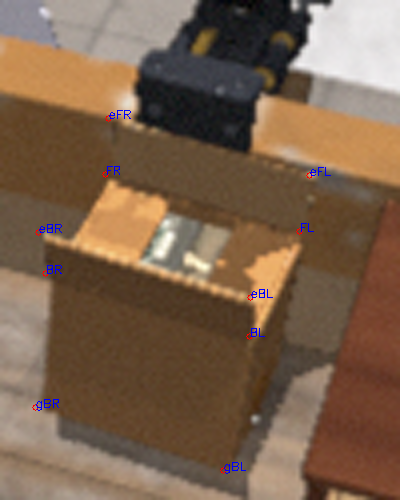

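```bash
python3 -m pendant '[[[0.003,0.007,0,0,0],[0.002,0.007,0,0,0],[0.001,0.007,0,0,0]]]'; python3 st.py -0.0485 0 0.152
python3 - <<'E'
from ov import *
ov([0.4771,0.1443,-0.5914,1.2,1.9087],"pics/w5.png",(200,90,460,290))
E
```

```text
time: 4.75
tcp_pos: [0.4434, 0.1715, 0.1548]
ee_rot: [0.329, 0.635, 0.33, -0.616]
wrist_force: [-1.1, -0.0, -0.3]
opening: 0.0004
t 4.75 tcp [0.4434 0.1715 0.1548] carton xy [-0.0432  0.0038] F [-0.87 -0.61 -0.35] open 0.0004 q [ 0.31 -0.06  2.13  0.01  1.05  0.91]
tool axes in carton frame (cols)
 [[ 0.011  1.    -0.011]
 [ 0.024 -0.011 -1.   ]
 [-1.     0.011 -0.024]]
need tool shift mm [ 2.6 -5.3  3.9] carton d [-5.3 -3.8 -2.8]
```

View pics/w5.png

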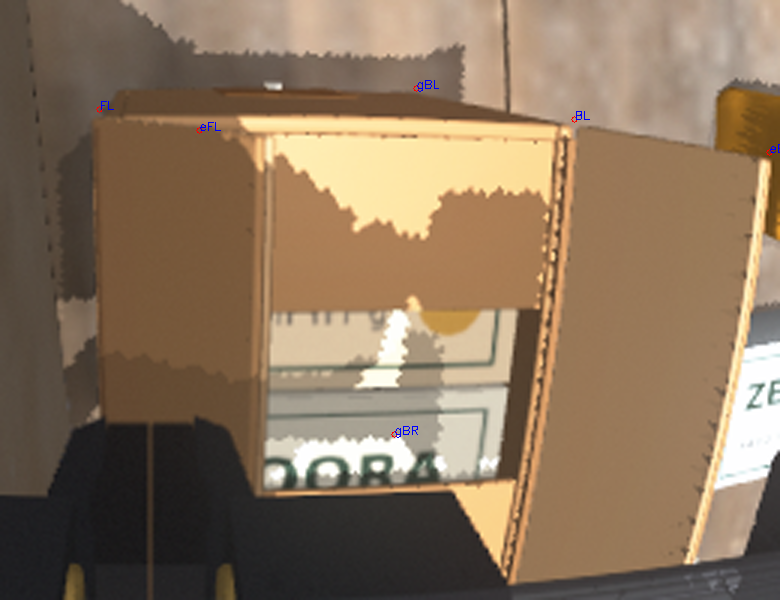

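```bash
python3 -m pendant '[[[0.005,0.002,0,0,0],[0.005,0.002,0,0,0],[0.005,0.001,0,0,0],[0.004,0.0,0,0,0]]]'; python3 st.py -0.036 0 0.13
```

```text
time: 5.2
tcp_pos: [0.4506, 0.1681, 0.1351]
ee_rot: [0.329, 0.636, 0.329, -0.615]
wrist_force: [-0.3, -0.2, 2.2]
opening: 0.0005
t 5.2 tcp [0.4506 0.1681 0.1351] carton xy [-0.0353  0.0049] F [-0.17 -0.34  2.19] open 0.0005 q [ 0.3  -0.03  2.14  0.01  1.01  0.9 ]
tool axes in carton frame (cols)
 [[ 0.014  1.    -0.011]
 [ 0.026 -0.012 -1.   ]
 [-1.     0.014 -0.026]]
need tool shift mm [ 5.  -0.8  5.1] carton d [-0.7 -4.9 -5.1]
```

```bash
python3 -m pendant '[[[0.004,0,0,0,0],[0.003,0,0,0,0]]]'; python3 st.py -0.036 0 0.125; python3 -m pendant '[[[0.002,0,0,0,0]]]';python3 st.py -0.036 0 0.125
python3 - <<'E'
from ov import *
ov([0.4771,0.1443,-0.5914,.1,1.9087],"pics/w6.png",(200,90,460,290))
E
```

```text
time: 5.4
tcp_pos: [0.4509, 0.1682, 0.1273]
ee_rot: [0.329, 0.636, 0.329, -0.615]
wrist_force: [0.3, -1.3, 0.3]
opening: 0.0007
t 5.4 tcp [0.4509 0.1682 0.1273] carton xy [-0.0351  0.0052] F [ 1.01 -0.94  0.31] open 0.0007 q [ 0.3  -0.02  2.14  0.01  0.99  0.9 ]
tool axes in carton frame (cols)
 [[ 0.014  1.    -0.011]
 [ 0.026 -0.011 -1.   ]
 [-1.     0.014 -0.026]]
need tool shift mm [ 2.2 -0.9  5.2] carton d [-0.9 -5.2 -2.3]
time: 5.5
tcp_pos: [0.4509, 0.1682, 0.125]
ee_rot: [0.329, 0.636, 0.329, -0.615]
wrist_force: [0.8, -0.3, 1.3]
opening: 0.0005
t 5.5 tcp [0.4509 0.1682 0.125 ] carton xy [-0.0351  0.0052] F [0.84 0.22 1.27] open 0.0005 q [ 0.3  -0.02  2.14  0.01  0.99  0.9 ]
tool axes in carton frame (cols)
 [[ 0.015  1.    -0.011]
 [ 0.025 -0.011 -1.   ]
 [-1.     0.014 -0.026]]
need tool shift mm [-0.2 -0.8  5.2] carton d [-0.9 -5.2  0. ]
```

View pics/w6.png

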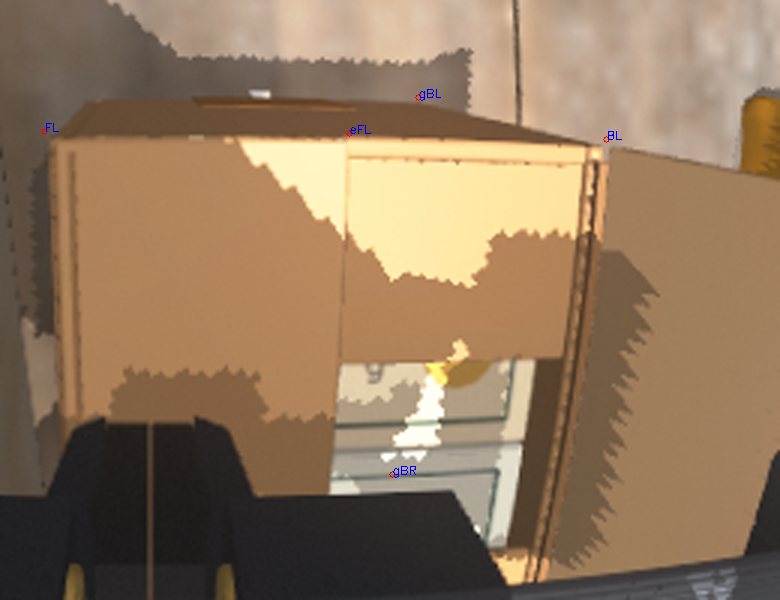

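```bash
python3 -m pendant '[[[0.0015,0,0,0,0],[-0.03,0,0,0,0],[-0.04,0,0,0,0],[-0.02,0.03,0,0,0],[0,0.04,0.002,0,0]]]';python3 -m pendant '[[[0,0.04,0.002,0,0],[0,0.025,0,0,0]]]'; python3 st.py 0.105 0 0.158
```

```text
time: 6.05
tcp_pos: [0.5011, 0.1269, 0.215]
ee_rot: [0.33, 0.633, 0.332, -0.617]
wrist_force: [0.9, 0.8, 0.7]
opening: 0.0008
time: 6.25
tcp_pos: [0.5564, 0.0873, 0.2172]
ee_rot: [0.331, 0.634, 0.332, -0.616]
wrist_force: [0.3, 0.6, -0.1]
opening: 0.0001
t 6.25 tcp [0.5564 0.0873 0.2172] carton xy [ 0.0976 -0.0031] F [-0.09  0.67 -0.11] open 0.0001 q [0.1  0.05 1.89 0.01 1.18 0.7 ]
tool axes in carton frame (cols)
 [[ 0.011  1.    -0.005]
 [ 0.023 -0.005 -1.   ]
 [-1.     0.011 -0.023]]
need tool shift mm [59.3  6.7 -1.8] carton d [  7.4   3.1 -59.2]
```

```bash
python3 -m pendant '[[[0,0.008,0,0,0],[0.02,0.002,0,0,0],[0.025,0,-0.002,0,0],[0.012,0,-0.001,0,0],[0.002,0,0,0,0]]]'; python3 st.py 0.076 0 0.157
python3 - <<'E'
from ov import *
ov([0.4771,0.1443,-0.5914,.1,1.9087],"pics/w7.png",(0,90,260,290))
ov([0.4771,0.1443,-0.5914,.1,1.9087],"pics/s7.png",(265,95,375,230),"scene",4)
E
```

```text
time: 6.75
tcp_pos: [0.5687, 0.0842, 0.1565]
ee_rot: [0.329, 0.634, 0.331, -0.616]
wrist_force: [0.7, 0.0, 0.7]
opening: 0.0006
t 6.75 tcp [0.5687 0.0842 0.1565] carton xy [0.1095 0.0012] F [0.6  0.44 0.72] open 0.0006 q [0.1  0.13 1.92 0.01 1.07 0.69]
tool axes in carton frame (cols)
 [[ 0.009  1.    -0.008]
 [ 0.024 -0.009 -1.   ]
 [-1.     0.009 -0.024]]
need tool shift mm [ -0.8 -33.5   1.5] carton d [-33.5  -1.2   0.5]
```

View pics/w7.png

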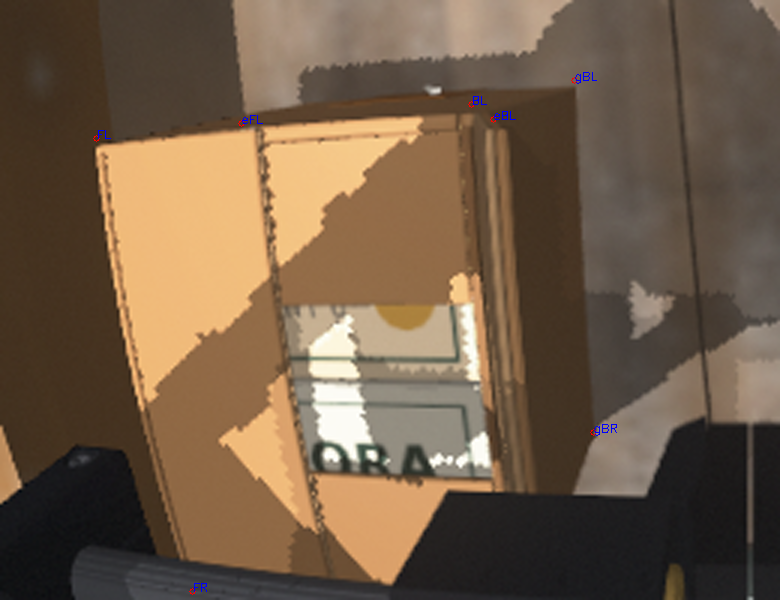

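View pics/s7.png

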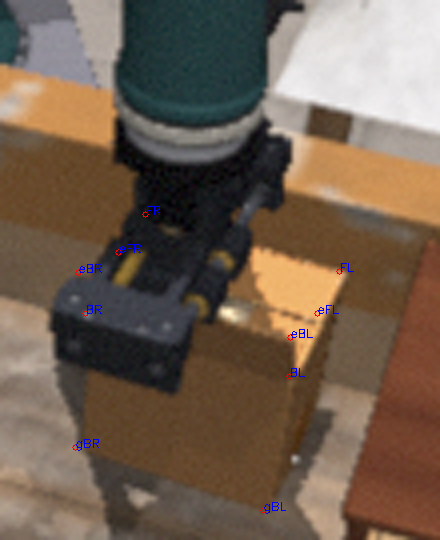

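```bash
python3 -m pendant '[[[0,-0.008,0,0,0],[0,-0.008,0,0,0],[0,-0.008,0,0,0],[0,-0.008,0,0,0],[0,-0.007,0,0,0]]]'; python3 st.py 0.059 0 0.157;python3 -m pendant '[[[0,-0.007,0,0,0],[0,-0.006,0,0,0],[0,-0.006,0,0,0]]]'; python3 st.py 0.0485 0 0.152
python3 - <<'E'
from ov import *
ov([0.4771,0.1443,-0.5914,.1,1.],"pics/w8.png",(0,90,260,290))
E
```

```text
time: 7.35
tcp_pos: [0.5373, 0.1085, 0.1622]
ee_rot: [0.33, 0.637, 0.33, -0.613]
wrist_force: [0.1, -1.3, 0.7]
opening: 0.0003
t 7.35 tcp [0.5373 0.1085 0.1622] carton xy [0.0699 0.0038] F [ 0.85 -1.06  0.71] open 0.0003 q [0.15 0.07 1.98 0.01 1.06 0.74]
tool axes in carton frame (cols)
 [[ 0.017  1.    -0.008]
 [ 0.03  -0.008 -1.   ]
 [-0.999  0.017 -0.03 ]]
need tool shift mm [  4.9 -11.    4.1] carton d [-10.9  -3.8  -5.2]
time: 7.65
tcp_pos: [0.52, 0.1204, 0.1624]
ee_rot: [0.331, 0.638, 0.33, -0.613]
wrist_force: [0.6, -0.7, -0.5]
opening: 0.0001
t 7.65 tcp [0.52   0.1204 0.1624] carton xy [0.0489 0.0041] F [ 0.85 -0.24 -0.47] open 0.0001 q [0.17 0.04 2.01 0.01 1.06 0.77]
tool axes in carton frame (cols)
 [[ 0.018  1.    -0.007]
 [ 0.03  -0.007 -1.   ]
 [-0.999  0.018 -0.031]]
need tool shift mm [10.2 -0.6  4.4] carton d [ -0.4  -4.1 -10.4]
```

View pics/w8.png

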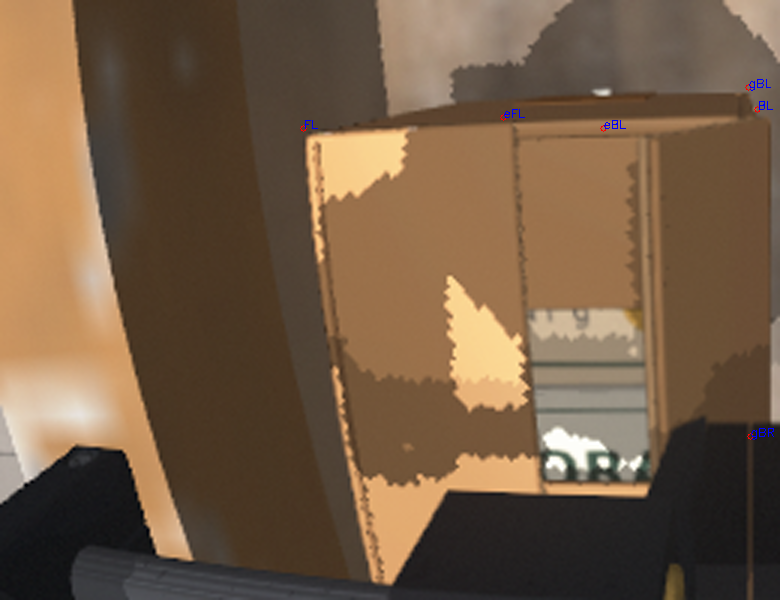

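```bash
python3 -m pendant '[[[0.007,0,0,0,0],[0.006,-0.001,0,0,0],[0.005,-0.002,0,0,0],[0.005,-0.002,0,0,0]]]'; python3 st.py 0.038 0 0.14
python3 - <<'E'
from ov import *
ov([0.4771,0.1443,-0.5914,.1,.6],"pics/w9.png",(0,90,260,290))
E
```

```text
time: 8.1
tcp_pos: [0.5164, 0.1245, 0.1383]
ee_rot: [0.331, 0.638, 0.33, -0.612]
wrist_force: [-0.1, -0.5, 2.1]
opening: 0.0002
t 8.1 tcp [0.5164 0.1245 0.1383] carton xy [0.0436 0.0055] F [ 0.18 -0.46  2.07] open 0.0002 q [0.18 0.06 2.04 0.01 1.01 0.78]
tool axes in carton frame (cols)
 [[ 0.018  1.    -0.007]
 [ 0.032 -0.008 -0.999]
 [-0.999  0.018 -0.032]]
need tool shift mm [-2.  -5.6  5.4] carton d [-5.6 -5.5  1.7]
```

View pics/w9.png

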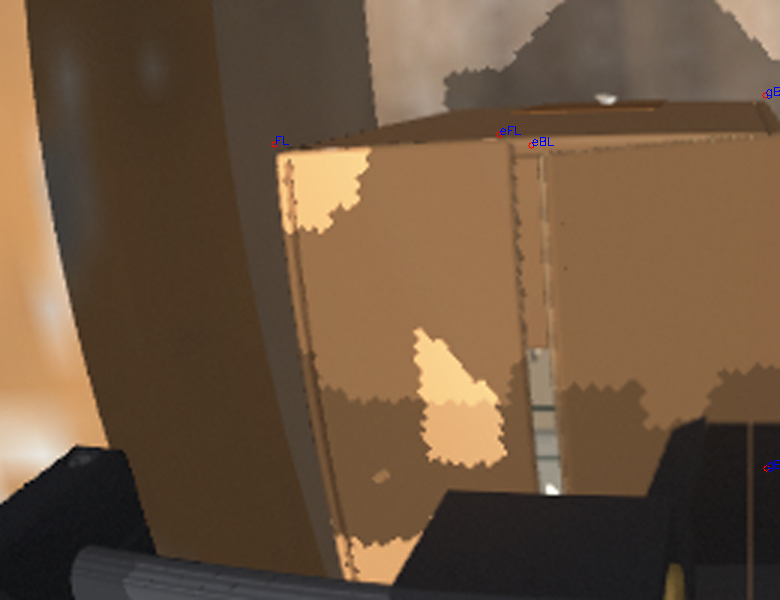

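```bash
python3 -m pendant '[[[0.004,-0.003,0,0,0],[0.004,-0.002,0,0,0],[0.003,-0.001,0,0,0],[0.002,0,0,0,0]]]'; python3 st.py 0.036 0 0.125
python3 - <<'E'
from ov import *
ov([0.4771,0.1443,-0.5914,.1,.1],"pics/w10.png",(0,90,260,290))
E
```

```text
time: 8.55
tcp_pos: [0.5107, 0.1284, 0.1236]
ee_rot: [0.33, 0.637, 0.33, -0.613]
wrist_force: [-5.1, -1.2, 16.4]
opening: 0.0006
t 8.55 tcp [0.5107 0.1284 0.1236] carton xy [0.0367 0.0056] F [-3.57 -3.86 16.44] open 0.0006 q [0.19 0.07 2.06 0.01 0.98 0.78]
tool axes in carton frame (cols)
 [[ 0.016  1.    -0.007]
 [ 0.03  -0.008 -1.   ]
 [-0.999  0.016 -0.03 ]]
need tool shift mm [-1.6 -0.7  5.5] carton d [-0.7 -5.6  1.4]
```

View pics/w10.png

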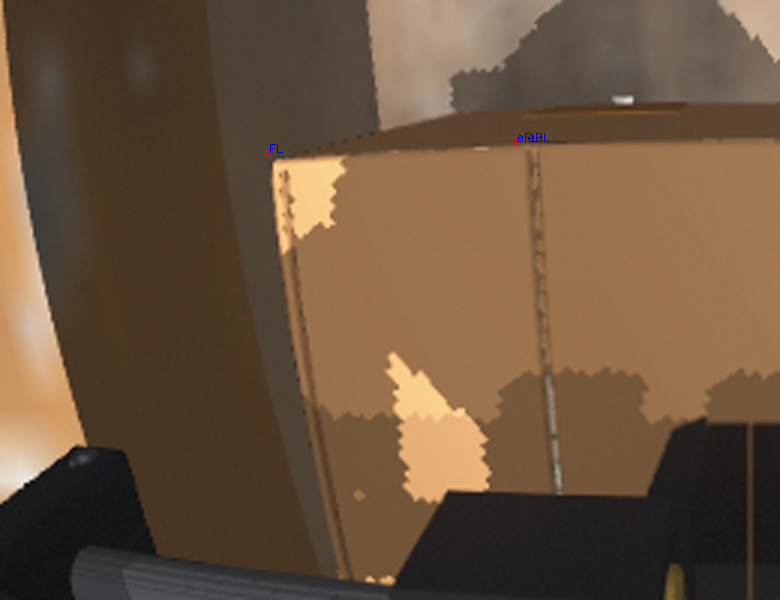

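```bash
python3 -m pendant '[[[-0.012,0,0,0,0],[-0.015,-0.005,0,0,0],[-0.005,-0.02,0.02,0,0],[0,-0.012,0.025,0,0]]]'; python3 st.py 0 -0.046 0.13
python3 - <<'E'
from ov import *
P=[0.4771,0.1443,-0.5914,0,0]
ov(P,"pics/w11.png",(120,60,380,240))
ov(P,"pics/t11.png",(150,170,250,260),"top",6)
ov(P,"pics/s11.png",(265,95,375,230),"scene",4)
E
```

```text
time: 9.0
tcp_pos: [0.455, 0.1125, 0.1564]
ee_rot: [0.33, 0.638, 0.331, -0.612]
wrist_force: [-0.5, -0.3, -0.6]
opening: 0.0004
t 9.0 tcp [0.455  0.1125 0.1564] carton xy [-0.0006 -0.0387] F [-0.21 -0.51 -0.62] open 0.0004 q [ 0.18 -0.09  2.14  0.01  1.05  0.77]
tool axes in carton frame (cols)
 [[ 0.017  1.    -0.007]
 [ 0.032 -0.007 -0.999]
 [-0.999  0.016 -0.032]]
need tool shift mm [26.2  0.3  8.1] carton d [  0.6  -7.3 -26.4]
```

View pics/w11.png

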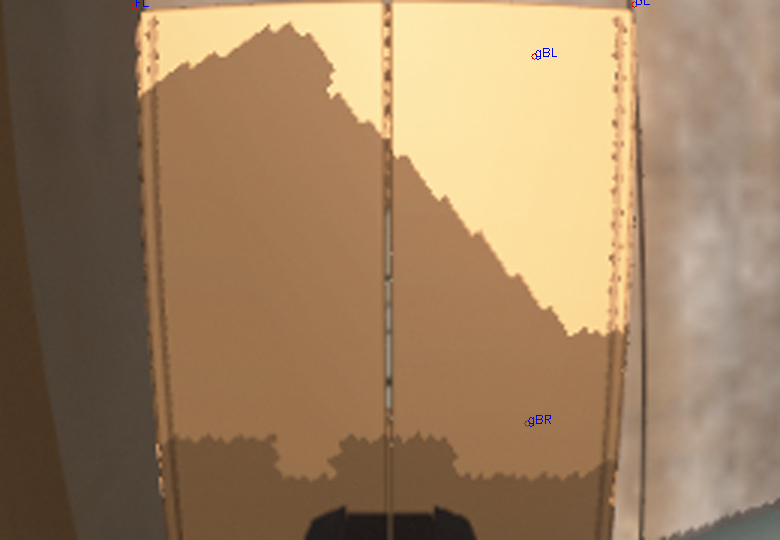

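View pics/s11.png

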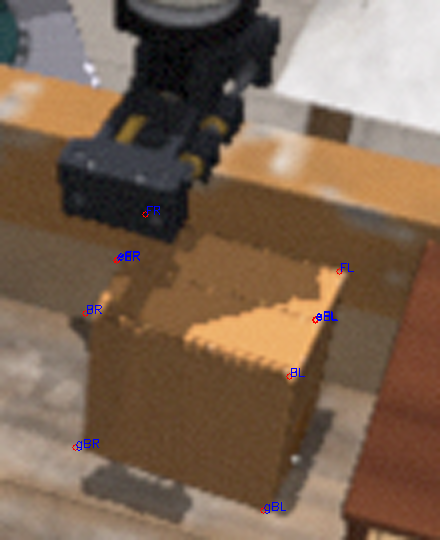

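```bash
python3 -m pendant '[[[0.012,0,0.007,0,0],[0.01,0,0.002,0,0],[0.004,0,0,0,0],[0.001,0,0,0,0]]]'; python3 st.py 0 -0.046 0.1225
```

```text
time: 9.55
tcp_pos: [0.4523, 0.1049, 0.1262]
ee_rot: [0.33, 0.638, 0.33, -0.612]
wrist_force: [-0.3, -0.4, 0.1]
opening: 0.0001
t 9.55 tcp [0.4523 0.1049 0.1262] carton xy [ 0.0014 -0.0465] F [-0.07 -0.49  0.11] open 0.0001 q [ 0.17 -0.06  2.18  0.01  0.99  0.76]
tool axes in carton frame (cols)
 [[ 0.017  1.    -0.009]
 [ 0.032 -0.009 -0.999]
 [-0.999  0.017 -0.033]]
need tool shift mm [ 3.6 -1.4 -0.4] carton d [-1.4  0.5 -3.7]
```

```bash
python3 -m pendant '[[[0.0015,-0.001,0,0,0],[0.0010,0,0,0,0]]]'; python3 st.py 0 -0.046 0.1225;  python3 -m pendant '[[[0.0010,0,0,0,0]]]'; python3 st.py 0 -0.046 0.1225
```

```text
time: 9.75
tcp_pos: [0.4519, 0.1056, 0.1229]
ee_rot: [0.33, 0.638, 0.33, -0.613]
wrist_force: [-1.2, -1.3, 3.8]
opening: 0.0004
t 9.75 tcp [0.4519 0.1056 0.1229] carton xy [ 0.0007 -0.0462] F [-0.3  -1.76  3.82] open 0.0004 q [ 0.17 -0.06  2.18  0.01  0.98  0.76]
tool axes in carton frame (cols)
 [[ 0.016  1.    -0.009]
 [ 0.031 -0.009 -0.999]
 [-0.999  0.016 -0.031]]
need tool shift mm [ 0.4 -0.7 -0.2] carton d [-0.7  0.2 -0.4]
time: 9.85
tcp_pos: [0.452, 0.1056, 0.1222]
ee_rot: [0.33, 0.638, 0.33, -0.613]
wrist_force: [-1.1, -2.2, 5.3]
opening: 0.0007
t 9.85 tcp [0.452  0.1056 0.1222] carton xy [ 0.0008 -0.0461] F [ 0.35 -2.41  5.28] open 0.0007 q [ 0.17 -0.05  2.18  0.01  0.98  0.76]
tool axes in carton frame (cols)
 [[ 0.016  1.    -0.009]
 [ 0.031 -0.009 -0.999]
 [-0.999  0.016 -0.031]]
need tool shift mm [-0.3 -0.8 -0.1] carton d [-0.8  0.1  0.3]
```

```bash
python3 -m pendant '[[[0,0,-0.006,0,0],[0,0,-0.006,0,0],[0,0,-0.006,0,0]]]'; python3 st.py 0 -0.015 0.1225
```

```text
time: 10.15
tcp_pos: [0.4631, 0.1207, 0.1237]
ee_rot: [0.33, 0.638, 0.329, -0.613]
wrist_force: [-0.4, -1.6, 2.6]
opening: 0.0005
t 10.15 tcp [0.4631 0.1207 0.1237] carton xy [ 0.0015 -0.0274] F [ 0.54 -1.52  2.62] open 0.0005 q [ 0.2  -0.03  2.15  0.01  0.98  0.79]
tool axes in carton frame (cols)
 [[ 0.018  1.    -0.009]
 [ 0.031 -0.009 -0.999]
 [-0.999  0.017 -0.031]]
need tool shift mm [  1.5  -1.7 -12.4] carton d [-1.5 12.4 -1.2]
```

```bash
python3 -m pendant '[[[0.001,-0.0005,-0.005,0,0],[0.0006,-0.0005,-0.005,0,0],[0.0005,0,-0.005,0,0]]]'; python3 st.py 0 -0.015 0.1225
```

```text
time: 10.45
tcp_pos: [0.4721, 0.1351, 0.1225]
ee_rot: [0.331, 0.638, 0.329, -0.613]
wrist_force: [-1.4, -3.6, 4.6]
opening: 0.0006
t 10.45 tcp [0.4721 0.1351 0.1225] carton xy [ 0.001  -0.0104] F [ 0.84 -3.74  4.62] open 0.0006 q [ 0.22 -0.    2.13  0.01  0.98  0.82]
tool axes in carton frame (cols)
 [[ 0.019  1.    -0.008]
 [ 0.031 -0.009 -0.999]
 [-0.999  0.018 -0.031]]
need tool shift mm [-0.1 -1.   4.6] carton d [-1.  -4.6 -0. ]
```

```bash
python3 -m pendant '[[[0.0003,-0.0005,-0.006,0,0],[0.0004,-0.0005,-0.006,0,0],[0.0004,0,-0.006,0,0]]]'; python3 st.py 0 0.015 0.1225
```

```text
time: 10.75
tcp_pos: [0.4822, 0.1514, 0.1223]
ee_rot: [0.331, 0.638, 0.329, -0.613]
wrist_force: [-1.4, -3.8, 5.3]
opening: 0.0003
t 10.75 tcp [0.4822 0.1514 0.1223] carton xy [0.0003 0.0087] F [ 0.9  -3.92  5.32] open 0.0003 q [0.25 0.03 2.1  0.01 0.98 0.85]
tool axes in carton frame (cols)
 [[ 0.019  1.    -0.008]
 [ 0.03  -0.008 -1.   ]
 [-0.999  0.019 -0.03 ]]
need tool shift mm [-0.1 -0.3 -6.3] carton d [-0.3  6.3  0.2]
```

```bash
python3 -m pendant '[[[0,0,-0.006,0,0],[0.0002,0,-0.006,0,0],[0.0003,0,-0.006,0,0]]]'; python3 st.py 0 0.045 0.1225
```

```text
time: 11.05
tcp_pos: [0.4929, 0.1675, 0.1223]
ee_rot: [0.331, 0.637, 0.329, -0.613]
wrist_force: [-2.1, -3.1, 5.0]
opening: 0.0007
t 11.05 tcp [0.4929 0.1675 0.1223] carton xy [0.0002 0.0281] F [-0.07 -3.75  5.03] open 0.0007 q [0.28 0.06 2.07 0.01 0.98 0.87]
tool axes in carton frame (cols)
 [[ 0.019  1.    -0.007]
 [ 0.029 -0.008 -1.   ]
 [-0.999  0.019 -0.029]]
need tool shift mm [  0.3  -0.4 -16.9] carton d [-0.2 16.9  0.2]
```

```bash
python3 -m pendant '[[[0.0005,0,-0.006,0,0],[0.0003,0,-0.006,0,0]]]'; python3 st.py 0 0.045 0.1225
```

```text
time: 11.25
tcp_pos: [0.5002, 0.1781, 0.1219]
ee_rot: [0.331, 0.637, 0.329, -0.613]
wrist_force: [-1.4, -3.6, 5.1]
opening: 0.0007
t 11.25 tcp [0.5002 0.1781 0.1219] carton xy [0.0003 0.0409] F [ 0.83 -3.83  5.05] open 0.0007 q [0.29 0.08 2.05 0.   0.98 0.89]
tool axes in carton frame (cols)
 [[ 0.019  1.    -0.007]
 [ 0.028 -0.008 -1.   ]
 [-0.999  0.018 -0.028]]
need tool shift mm [-0.4 -0.3 -4.1] carton d [-0.3  4.1  0.6]
```

Move on to y≈0.05, then lift off.

```bash
python3 -m pendant '[[[0,0,-0.005,0,0],[0,0,-0.004,0,0]]]'; python3 st.py; python3 -m pendant '[[[-0.006,0,0,0,0],[-0.03,0,0,0,0],[-0.04,0,0,0,0],[-0.04,0,0.01,0,0],[0,0,0,0,0]]]'; python3 st.py;  python3 - <<'E'
from ov import *
P=[0.4771,0.1443,-0.5914,0,0]
ov(P,"pics/w12.png",(120,60,380,260))
ov(P,"pics/s12.png",(265,105,365,230),"scene",4)
E
```

```text
time: 11.45
tcp_pos: [0.5058, 0.1864, 0.1222]
ee_rot: [0.331, 0.637, 0.329, -0.613]
wrist_force: [-1.5, -3.5, 4.8]
opening: 0.0004
t 11.45 tcp [0.5058 0.1864 0.1222] carton xy [0.0003 0.0509] F [ 0.7  -3.71  4.81] open 0.0004 q [0.31 0.09 2.03 0.   0.98 0.9 ]
tool axes in carton frame (cols)
 [[ 0.019  1.    -0.007]
 [ 0.028 -0.008 -1.   ]
 [-0.999  0.018 -0.028]]
time: 11.95
tcp_pos: [0.4958, 0.1799, 0.2386]
ee_rot: [0.329, 0.636, 0.331, -0.614]
wrist_force: [1.1, 0.5, 1.2]
opening: 0.0006
t 11.95 tcp [0.4958 0.1799 0.2386] carton xy [-0.0043  0.04  ] F [0.67 1.   1.2 ] open 0.0006 q [ 0.3  -0.04  1.94  0.01  1.21  0.89]
tool axes in carton frame (cols)
 [[ 0.013  1.    -0.007]
 [ 0.03  -0.008 -1.   ]
 [-0.999  0.012 -0.03 ]]
```

View pics/w12.png

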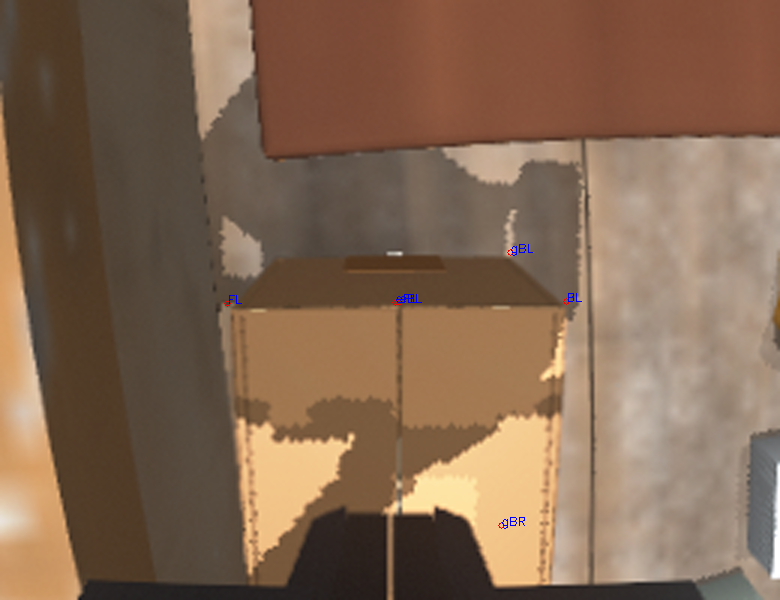

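View pics/s12.png

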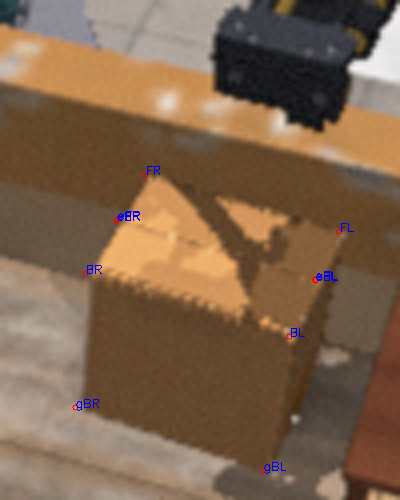

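```bash
python3 -m pendant '[[[-0.01,0,0,0,0],[0,0,0,0,0],[0,0,0,0,0]]]'; python3 -c "
from bench import *
print(close_job())"
```

```text
time: 12.35
tcp_pos: [0.4911, 0.1793, 0.2398]
ee_rot: [0.328, 0.632, 0.333, -0.619]
wrist_force: [-0.8, 0.9, 0.3]
opening: 0.0006
the job is handed in; nothing more can be done
None
```

The carton is closed and the job is handed in at about 12.4 s of the 48 s. I folded both long flaps down from outside with shut fingertips, front first. I then stroked the seam from the right-hand end to the left at about 2.6 to 5.3 N, within about 1.5 mm of the seam by my fitted carton pose.

- **Flaps and carton:** the last wrist and scene pictures show both flaps flat, the seam shut and the carton where it stood. I judged flatness by eye from these pictures, not from measured flap angles.
- **Position accuracy:** the fitted carton pose disagrees between cameras by about 2 mm (up to 3 pixels).
- **Clearance:** the arm ended about 115 mm above the carton, touching nothing. I did not measure the other things on the counter again.
- **Force:** the end of the back flap's fold pressed near the crease, and the wrist read 16.4 N vertically (about 17 N in total). That is under the 20 N limit, but harder than I meant. I only read the force between moves, so I did not see any peak in between. I lifted off with the next move.

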